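# Rock a jammed battery pack out of its charging dock

## Task

The ribbed battery pack sits very tight in its charging dock. Rock it gently from side to side until its prongs come free, so that the dock is neither hauled off the table, tipped, nor dragged along, then gently stand the pack upright on its prongs in the empty tray. Leave everything else where it is, the spare pack and the tray in use included.

Things in the scene. Friction and masses are not known exactly. Their poses are not given: they have to be found in the camera images.
- battery_center (a point): Centre of the battery pack, 63 mm above its prong tips, 63 mm below its top. White body 70 mm (its x) by 56 mm (its y) by 64 mm high, an upright black grip rib on top, four steel prongs below; 126 mm high in all, about 0.4 kg, varying. z is the pack's upward axis; rocking leans it about its x axis, towards its +y or -y side.
- battery_rib (a point): Centre of the grip rib on top of the pack: 60 mm long (x), 22 mm thick (y), 40 mm high; 43 mm above the pack's centre, 106 mm above the prong tips, 20 mm above the body's top face. It is gripped across its 22 mm, along y, which is also the rocking direction. Same axes as the pack.
- battery_tips (a point): Middle of the plane of the pack's four prong tips. Prongs: square, 10 by 10 mm, 22 mm long, centred 18 mm from the middle along x and 21 mm along y, each way. At the start the prongs are wholly in the dock, the pack's body resting on the dock's top. Same axes as the pack.
- dock: The charging dock: a grey weighted block, 180 mm (x) by 160 mm (y) by 45 mm high, 2 kg, standing loose on the table. Origin: centre of its underside, z up. The pack plugs in at the middle of its top, axes parallel. Sprung jaws hold the prongs by friction, with some 25 to 42 N in all, more than the dock weighs: pulled straight up, the dock comes with the pack.
- dock_top (a point): Middle of the dock's top face. Wells at y = +-21 mm, 69 mm along x, 19 mm along y, 30 mm deep; the prongs have 4 mm of play each way along y, so the pack can lean about 0.15 rad to +y or -y. Leant to +y it turns about its +y prongs, while the -y prongs slide up some millimetres; leant back, the other pair rises. So it climbs out in several alternate leans.
- tray_empty: The empty tray: an open aluminium tray, fixed, 125 mm (x) by 115 mm (y) by 25 mm high, walls and floor 5 mm thick. Origin: centre of its underside.
- tray_used: A tray of the same size that holds two lenses: not the goal.
- lens_a_c (a point): Bystander in the used tray: a black lens barrel, 42 mm across, 62 mm high. Point: its centre.
- lens_b_c (a point): Bystander in the used tray: a metal lens barrel, 40 mm across, 50 mm high. Point: its centre.
- spare_pack_c (a point): Bystander: a white spare pack without rib or prongs, 70 x 56 x 45 mm. Point: its centre.
- dish_c (a point): Bystander: a clear dish, 90 mm across, 15 mm high. Point: its centre.
- bottle_c (a point): Bystander: a white bottle, 60 mm across, 150 mm high. Point: its centre.
- driver_c (a point): Bystander: a screwdriver, 170 mm long, lying. Point: near its middle.

How it is judged:
By the outcome, as a careful person would: the job done as asked, in the order asked, and still so for the second after the job is handed in, with the robot touching nothing.
It also fails if it takes over 67 s, if anything falls off the work surface, if the arm or the gripper's body presses on something with over 40 N, if the wrist force passes 120 N, or if a joint passes its speed limit or range.

## Robot

A 6-joint arm with a two-finger parallel gripper is mounted at the origin on the work surface. World frame = base frame: x ahead of the robot, y to its left, z up, the work surface at z = 0. Lengths are in m, angles in rad, forces in N, time in s.
With the tool pointing down it reaches from about 0.275 to 0.825 m from the base axis. Payload 5.2 kg.
Tool frame: the origin (TCP) lies midway between the tips of the shut fingers; the grasp point (between the pads) lies 19 mm behind it (ctrl.hold_point_z is the z of the grasp point in the tool frame, in m); z points along the fingers, y is the line along which they close (so a half turn about z gives the same grasp; the last joint's range is limited). The gripper opens to 93 mm and grips with 3 to 60 N. Pads are 15 mm wide; open, the fingers measure 128 mm over their backs; the gripper's body (75 mm by 188 mm) begins 65 mm behind the grasp point.
Start: joints at [-1.329, 0.259, 1.535, -0, 1.348, -0.203], TCP at [0.237, -0.496, 0.219] pointing down, gripper open.
Joint ranges: [-3.14, 3.14], [-0.91, 2.08], [0.19, 2.58], [-1.22, 4.36], [0.22, 2.71], [-3.12, 3.12]. Speed limits (rad/s): [2.57, 2.57, 3.14, 3.14, 3.14, 3.14].

## Interface

Orientations are given as a unit quaternion [w, x, y, z].
In Python, from cell import monitor, imaging, finish_job, ctrl gives the robot as it stands.
- The arm moves only by the tool carry_out, never from a script. Its argument "motion" is a list that holds one entry, the list of rows, each a list of 5 numbers: the shift along the tool's x, y, z in units of 1000 mm (1.0 is 1000 mm), then the turn about the tool's z in units of 60 degrees (1.0 is 60 degrees), then the closure, from -1 (fully open) to 1 (shut), so that 0 is half open. A call has exactly 5 rows; each row is the pose to reach, as a shift and turn from the pose commanded when the call began, along the tool's axes at that moment; what a row does not reach only later rows make up. A row lasts 1/10 s, in which the tool goes at most 50 mm and 8.59 degrees, less where a joint would pass 70% of its speed; a pose out of reach is approached as far as the arm can. A call with a number of a shift or a turn outside -1 to 1 is refused whole. A call with a gripper value outside its range is refused whole. The fingers move at their own pace and stop on an object; "grip_force" is the grip in N (left out, the last holds). Time passes only in rows, so rows that repeat a pose let the fingers close, or fill a call up. It gives the time, the measured TCP pose, the force, the opening and the grip force at its end, in the units of the state.
- monitor.get_obs(): the state, without advancing time (a new reading comes with each control period).
- imaging.capture(name): name is "side" or "top"; returns a dict with "img" (480x640x3 uint8, red, green, blue), "depth" (480x640 float32, m along the optical axis (not along the pixel's ray), 0 where there is no reading), "vertical_fov" (degrees; the focal length in pixels is half the picture's height over the tangent of half this angle, whatever the lens; pixels are square), "cx", "cy" (the principal point, pixels), "dist" ([k1, k2, p1, p2, k3] as OpenCV has them; the pictures are not rectified), "rvec" (rotation vector, rad) and "tvec" (3), from world to camera coordinates, as OpenCV has them. Camera axes: x right, y down, z forward; pixel columns grow to the right and rows downward; lengths in m; the calibration is good to about 2 mm. A picture is of the moment at which its call begins.
- finish_job(): hands the job in; it is judged then, once.
The state is a dict: "time_s": time; "qpos": joint angles; "dq": joint speeds; "effort": joint torques, N m; "position": TCP position; "tcp_rot": TCP orientation; "wrist_force": force on the tool from outside, world axes, zero at the start; "moment": the same for the moment, N m; "finger_gap": finger opening in m; "grasp_force": force on a finger pad.
Only numpy, scipy, OpenCV 4.12 (cv2) and the standard library are available. Lean on these libraries where they do the work, as an engineer would, in place of code of your own. Each camera call takes 0.05 s, during which the arm holds its last target. There are 200 camera calls.

## Working session

There is one attempt and no reset: what is moved stays moved. The work goes in short steps, Python scripts to look and compute and a tool call to move; the robot and the scene stay as the last step left them, time stands still between calls to the robot, and variables do not carry over. Pictures are saved under pics/ and viewed, at most 10 in all, crops included, and the job is handed in when it is done.

Besides the shell and the picture viewer there is one more tool, called as name(argument=value, ...), one argument or row to a line, values as JSON. carry_out: Moves the arm, as the interface text tells. Its arguments: {"type":"object","properties":{"motion":{"type":"array"},"grip_force":{"type":"number"}},"required":["motion"]}

```bash
mkdir -p pics; ls
cat > h.py <<'E'
import numpy as np, cv2
from cell import monitor, imaging, finish_job, ctrl
def cap(n):
    c=imaging.capture(n); f=240/np.tan(np.radians(c["vertical_fov"])/2)
    K=np.array([[f,0,c["cx"]],[0,f,c["cy"]],[0,0,1]]); R=cv2.Rodrigues(np.array(c["rvec"],float))[0]
    return c,K,R
def cloud(n):
    c,K,R=cap(n); v,u=np.mgrid[:480,:640]
    p=cv2.undistortPoints(np.stack([u,v],-1).reshape(-1,1,2).astype(float),K,np.array(c["dist"],float)).reshape(480,640,2)
    d=c["depth"]; P=np.dstack([p*d[...,None],d]); W=(P-np.array(c["tvec"]).ravel())@R
    W[d==0]=np.nan
    return c,W
def save(c,name): cv2.imwrite("pics/"+name,c["img"][...,::-1])
E
python3 - <<'E'
from h import *
for n in("side","top"):
    c,W=cloud(n); save(c,n+"0.png"); np.save(n+"W.npy",W); np.save(n+"I.npy",c["img"])
o=monitor.get_obs(); print(o, ctrl.hold_point_z)
E
```

```text
pics
{'time_s': 0.1, 'qpos': array([-1.32879122e+00,  2.59260068e-01,  1.53596921e+00,  1.70663593e-05,
        1.34801521e+00, -2.02818175e-01]), 'dq': array([ 0.00011362, -0.00149292, -0.00317117, -0.00078702, -0.00042689,
       -0.00062919]), 'effort': array([ 2.06522629e-03, -4.38209474e+01, -2.84642744e+01,  7.21470499e-02,
        3.61546339e-02, -4.21576851e-05]), 'position': array([ 0.23656064, -0.49597798,  0.21790804]), 'tcp_rot': array([-8.25920523e-04,  9.75368405e-01,  2.20580579e-01, -7.86238223e-06]), 'wrist_force': array([-1.48465913, -0.12470203, -0.27732437]), 'moment': array([-0.02829063, -0.00103655,  0.05844593]), 'grasp_force': 0.0, 'finger_gap': 0.09290171616648173} -0.0188
```

View pics/side0.png

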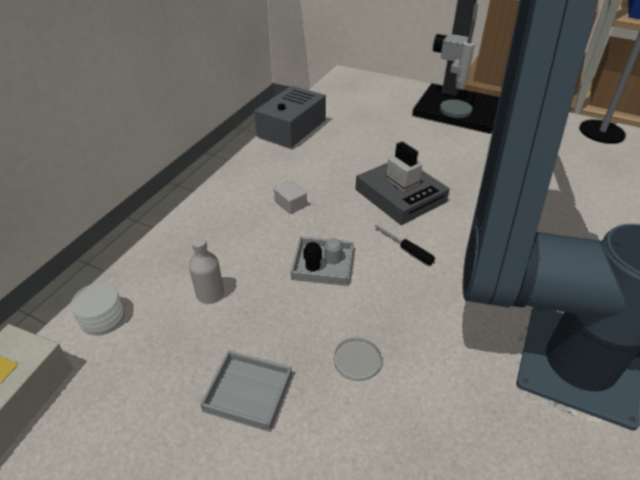

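View pics/top0.png

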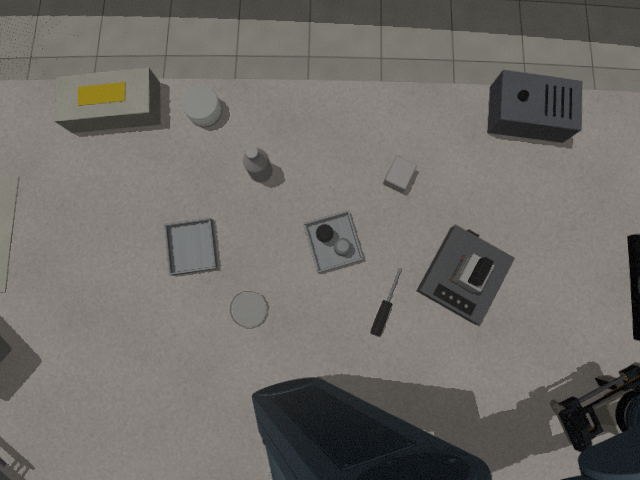

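The pictures show the dock with the pack (top view ~(467,275), rib ~(481,270)), the used tray with its lenses at (334,242), and the empty tray at (191,247). The dish is at (249,309).

Run:
```python
from h import *
W=np.load("topW.npy");I=np.load("topI.npy")
S=np.load("sideW.npy")
def rect(W,box,z0,z1,nm):
    u0,v0,u1,v1=box; P=W[v0:v1,u0:u1].reshape(-1,3); P=P[(P[:,2]>z0)&(P[:,2]<z1)]
    if len(P)<4: print(nm,"none");return
    r=cv2.minAreaRect(P[:,:2].astype(np.float32)*1000); print(nm,len(P),np.round(r[0],1),np.round(r[1],1),round(r[2],1),"med",np.round(np.median(P,0),4))
for n,A,b in(("top",W,(410,215,525,335)),("side",S,(350,135,455,225))):
    rect(A,b,.035,.055,n+" dock"); rect(A,b,.10,.118,n+" body"); rect(A,b,.135,.16,n+" rib")
rect(W,(155,210,228,285),.015,.035,"tray wall");rect(W,(170,225,212,270),-.01,.015,"tray floor")
rect(S,(195,345,300,435),.015,.035,"tray wall side")
for n,b in(("used",(295,205,375,280)),("dish",(225,285,275,335)),("bottle",(235,140,280,190)),("spare",(380,150,420,195)),("drv",(365,260,408,340))):
    rect(W,b,.006,.2,n)
```

```text
top dock 4141 [ 471.8 -341.2] [163.1 183.8] 61.4 med [ 0.466  -0.3303  0.044 ]
top body 449 [ 471.9 -341.2] [58.2 71. ] 61.5 med [ 0.4716 -0.3289  0.1074]
top rib 323 [ 472.1 -341.7] [23.3 61.6] 61.4 med [ 0.4713 -0.3391  0.1474]
side dock 2075 [ 472.9 -343.3] [165.6 185.7] 61.4 med [ 0.451  -0.3124  0.045 ]
side body 313 [ 472.4 -341. ] [59.1 70.8] 61.5 med [ 0.4694 -0.327   0.1086]
side rib 227 [ 473.3 -341.6] [24.7 62.7] 63.6 med [ 0.47   -0.336   0.1475]
tray wall 518 [526.7 320.3] [126.1 116.2] 9.6 med [0.5269 0.3244 0.0236]
tray floor 1797 [525.3 323. ] [112.  105.9] 2.8 med [0.526  0.3241 0.0046]
tray wall side 1180 [527.1 319.2] [125.5 117.8] 9.4 med [0.5266 0.3268 0.0234]
used 1320 [546.2 -24.9] [125.4 115.4] 17.6 med [ 0.5466 -0.026   0.0244]
dish 184 [380.1 175.9] [87.6 86.7] 0.9 med [0.3799 0.1848 0.0118]
bottle 740 [731.4 147.7] [54.9 89.8] 47.3 med [0.7087 0.1521 0.0989]
spare 729 [ 714.  -184.8] [56.1 70. ] 63.9 med [ 0.7079 -0.1831  0.0433]
drv 478 [ 405.2 -156.8] [ 25.3 170.1] 69.4 med [ 0.3726 -0.144   0.0213]
```

carry_out(
  motion=[
    [[0.04,-0.006,0,0.12,-1],[0.08,-0.012,0,0.24,-1],[0.12,-0.018,0,0.36,-1],[0.16,-0.023,0,0.48,-1],[0.2,-0.028,0,0.6,-1]],
  ],
)

```text
time_s: 0.6
position: [0.4062, -0.3839, 0.2183]
tcp_rot: [-0.0, 0.996, -0.094, -0.0]
wrist_force: [-0.4, -0.5, 0.5]
finger_gap: 0.0929
grasp_force: 0.0
```

carry_out(
  motion=[
    [[0.02,-0.018,0,0.1,-1],[0.04,-0.036,0,0.2,-1],[0.0575,-0.054,0,0.302,-1],[0.0575,-0.054,0,0.302,-1],[0.0575,-0.054,0,0.302,-1]],
  ],
)

```text
time_s: 1.1
position: [0.4714, -0.3422, 0.2181]
tcp_rot: [-0.0, 0.969, -0.246, -0.001]
wrist_force: [0.2, -0.3, 0.4]
finger_gap: 0.0928
grasp_force: 0.0
```

```bash
cat > st.py <<'E'
from h import *
from scipy.spatial.transform import Rotation as Ro
import sys
def st():
    o=monitor.get_obs(); q=o["tcp_rot"]; R=Ro.from_quat(np.r_[q[1:],q[0]]).as_matrix()
    print("t",round(o["time_s"],2),"p",np.round(o["position"],4),"yawx",round(np.degrees(np.arctan2(R[1,0],R[0,0])),2),"F tool",np.round(R.T@o["wrist_force"],1),"q",np.round(o["qpos"],2),"gap",round(o["finger_gap"],4))
    return o,R
if __name__=="__main__":
    o,R=st(); print("to rib (tool)",np.round(R.T@(np.array([.472,-.3413,.129])-o["position"]),4))
E
python3 st.py
```

```text
t 1.1 p [ 0.4714 -0.3422  0.2181] yawx -28.44 F tool [ 0.3  0.2 -0.4] q [-0.82  0.32  1.45 -0.    1.37  1.25] gap 0.0928
to rib (tool) [ 0.0002 -0.0011  0.0891]
```

carry_out(
  motion=[
    [[0,-0.001,0.03,0,-1],[0,-0.001,0.06,0,-1],[0,-0.001,0.085,0,-1],[0,-0.001,0.096,0,-1],[0,-0.001,0.096,0,-1]],
  ],
)

```text
time_s: 1.6
position: [0.4704, -0.3416, 0.1211]
tcp_rot: [-0.001, 0.969, -0.247, -0.002]
wrist_force: [-0.4, 0.5, 0.3]
finger_gap: 0.0932
grasp_force: 0.0
```

carry_out(
  motion=[
    [[0,0,0,0,0.2],[0,0,0,0,0.4],[0,0,0,0,0.6],[0,0,0,0,0.6],[0,0,0,0,0.6]],
  ],
  grip_force=10,
)

```text
time_s: 2.1
position: [0.4722, -0.3418, 0.1232]
tcp_rot: [0.0, 0.969, -0.247, 0.0]
wrist_force: [-0.4, 0.4, -0.2]
finger_gap: 0.0576
grasp_force: 0.0
```

```bash
python3 st.py
```

```text
t 2.1 p [ 0.4722 -0.3418  0.1232] yawx -28.62 F tool [-0.6 -0.2  0.2] q [-0.82  0.39  1.59  0.    1.16  1.25] gap 0.0576
to rib (tool) [-0.0004 -0.0003 -0.0058]
```

carry_out(
  motion=[
    [[0,0,0,0,1],[0,0,0,0,1],[0,0,0,0,1],[0,0,0,0,1],[0,0,0,0,1]],
  ],
  grip_force=10,
)

```text
time_s: 2.6
position: [0.4718, -0.3422, 0.1227]
tcp_rot: [0.0, 0.969, -0.247, -0.0]
wrist_force: [-1.3, -1.9, 0.0]
finger_gap: 0.0218
grasp_force: 10.0
```

carry_out(
  motion=[
    [[0,0,0,0,1],[0,0,0,0,1],[0,0,0,0,1],[0,0,0,0,1],[0,0,0,0,1]],
  ],
  grip_force=10,
)

```text
time_s: 3.1
position: [0.4718, -0.3421, 0.1227]
tcp_rot: [0.0, 0.969, -0.247, -0.0]
wrist_force: [-1.6, -4.0, -0.6]
finger_gap: 0.022
grasp_force: 10.0
```

```bash
python3 st.py
```

```text
t 3.1 p [ 0.4718 -0.3421  0.1227] yawx -28.64 F tool [0.5 4.3 0.6] q [-0.82  0.4   1.59 -0.    1.16  1.25] gap 0.022
to rib (tool) [-0.0002 -0.0008 -0.0063]
```

carry_out(
  motion=[
    [[0,0.002,0,0,1],[0,0.004,0,0,1],[0,0.006,-0.001,0,1],[0,0.008,-0.001,0,1],[0,0.008,-0.001,0,1]],
  ],
)

```text
time_s: 3.6
position: [0.4698, -0.3451, 0.1232]
tcp_rot: [-0.003, 0.969, -0.247, 0.0]
wrist_force: [6.4, 8.0, 0.7]
finger_gap: 0.0223
grasp_force: 10.0
```

```bash
python3 st.py
```

```text
t 3.6 p [ 0.4698 -0.3451  0.1232] yawx -28.63 F tool [  1.8 -10.1  -0.6] q [-0.83  0.4   1.58  0.01  1.16  1.24] gap 0.0223
to rib (tool) [ 0.0001 -0.0044 -0.0058]
```

carry_out(
  motion=[
    [[0,0.001,0,0,1],[0,0.002,0,0,1],[0,0.003,-0.001,0,1],[0,0.004,-0.001,0,1],[0,0.004,-0.001,0,1]],
  ],
)

```text
time_s: 4.1
position: [0.4681, -0.3482, 0.1238]
tcp_rot: [-0.004, 0.969, -0.247, 0.0]
wrist_force: [6.6, 8.1, -2.1]
finger_gap: 0.0228
grasp_force: 10.0
```

```bash
cat > dk.py <<'E'
from st import *
# pack frame: x at -28.6deg, y at 61.4deg, origin start centre
ang=np.radians(-28.6); X=np.array([np.cos(ang),np.sin(ang)]); Y=np.array([-X[1],X[0]])
def dk(pic=None):
    for n in("top","side"):
        c,W=cloud(n)
        if pic: save(c,pic+n+".png")
        P=W.reshape(-1,3); P=P[~np.isnan(P[:,0])]
        d=P[:,:2]-[.472,-.3413]; L=np.c_[d@X,d@Y,P[:,2]]
        near=(abs(L[:,0])<.13)&(abs(L[:,1])<.12)
        D=L[near&(abs(L[:,2]-.045)<.008)]
        r=lambda a:np.round(np.percentile(a,[.5,99.5])*1000,1)
        print(n,"dock x",r(D[:,0]),"y",r(D[:,1]),"z med",round(np.median(D[:,2])*1e3,1),end=" ")
        A=np.c_[D[:,:2],np.ones(len(D))]; s=np.linalg.lstsq(A,D[:,2],rcond=None)[0]; print("slope",np.round(s[:2],3),end=" ")
        # body top face: beside the rib
        B=L[(abs(L[:,0])<.045)&(abs(L[:,1])<.055)&(L[:,2]>.094)&(L[:,2]<.135)]
        print("body n",len(B),"y",r(B[:,1]) if len(B) else "", "zmed by y:",[ (k,round(float(np.median(B[(abs(B[:,1]*1e3-k)<3),2]))*1e3,1)) for k in(-30,-22,-16,16,22,30) if (abs(B[:,1]*1e3-k)<3).sum()>5])
if __name__=="__main__":
    st(); dk(sys.argv[1] if len(sys.argv)>1 else None)
E
python3 dk.py a
```

```text
t 4.1 p [ 0.4681 -0.3482  0.1238] yawx -28.62 F tool [  1.9 -10.2   2.2] q [-0.83  0.4   1.58  0.01  1.17  1.23] gap 0.0228
top dock x [-90.7  89.5] y [-39.1  80.3] z med 44.2 slope [-0.003 -0.003] body n 303 y [-27.8  25.1] zmed by y: [(-22, 107.6), (-16, 108.3), (16, 109.1), (22, 106.5)]
side dock x [-89.8  91.2] y [-80.2  80.4] z med 45.1 slope [ 0.002 -0.01 ] body n 511 y [-31.8  25.1] zmed by y: [(-30, 106.5), (-22, 106.3), (-16, 109.2), (16, 110.6), (22, 103.0)]
```

carry_out(
  motion=[
    [[0,0.002,0,0,1],[0,0.004,-0.001,0,1],[0,0.006,-0.001,0,1],[0,0.008,-0.002,0,1],[0,0.008,-0.002,0,1]],
  ],
)

```text
time_s: 4.7
position: [0.4631, -0.3553, 0.1246]
tcp_rot: [-0.004, 0.969, -0.247, -0.001]
wrist_force: [4.8, 6.0, -7.0]
finger_gap: 0.0239
grasp_force: 9.8
```

```bash
python3 dk.py
```

```text
t 4.7 p [ 0.4631 -0.3553  0.1246] yawx -28.62 F tool [ 1.4 -7.5  7. ] q [-0.85  0.4   1.58  0.01  1.17  1.22] gap 0.0239
top dock x [-91.5  88.5] y [-52.8  77.2] z med 44.1 slope [-0.003 -0.001] body n 318 y [-37.4  18. ] zmed by y: [(-30, 105.1), (-22, 106.0), (-16, 108.3), (16, 103.6)]
side dock x [-90.5  90.4] y [-83.1  77.5] z med 45.1 slope [ 0.003 -0.008] body n 519 y [-39.7  18.9] zmed by y: [(-30, 108.2), (-22, 107.5), (-16, 111.5), (16, 102.6)]
```

carry_out(
  motion=[
    [[0,-0.002,0.002,0,1],[0,-0.006,0.004,0,1],[0,-0.01,0.004,0,1],[0,-0.014,0.004,0,1],[0,-0.018,0.004,0,1]],
  ],
)

```text
time_s: 5.3
position: [0.4706, -0.3453, 0.124]
tcp_rot: [0.002, 0.969, -0.247, 0.0]
wrist_force: [-8.0, -8.1, 7.7]
finger_gap: 0.022
grasp_force: 10.0
```

```bash
python3 dk.py
```

```text
t 5.3 p [ 0.4706 -0.3453  0.124 ] yawx -28.63 F tool [-3.1 10.9 -7.6] q [-0.82  0.39  1.58 -0.    1.16  1.25] gap 0.022
top dock x [-91.5  88.7] y [-27.   77.5] z med 44.0 slope [-0.001 -0.007] body n 271 y [-17.1  25.9] zmed by y: [(-16, 107.2), (16, 107.4), (22, 106.2)]
side dock x [-90.4  90.8] y [-84.6  77.9] z med 45.1 slope [ 0.003 -0.009] body n 492 y [-30.9  26. ] zmed by y: [(-30, 106.4), (-22, 108.3), (-16, 108.3), (16, 109.5), (22, 103.8)]
```

carry_out(
  motion=[
    [[0,0.002,0,0,0.4],[0,0.002,0,0,0.4],[0,0.002,-0.006,0,0.4],[0,0.002,-0.012,0,0.4],[0,0.002,-0.012,0,0.4]],
  ],
)

```text
time_s: 5.9
position: [0.4708, -0.3456, 0.1359]
tcp_rot: [0.0, 0.969, -0.247, 0.001]
wrist_force: [0.6, -0.2, 0.2]
finger_gap: 0.028
grasp_force: 0.0
```

```bash
python3 dk.py b
```

```text
t 5.9 p [ 0.4708 -0.3456  0.1359] yawx -28.62 F tool [ 0.6 -0.1 -0.2] q [-0.82  0.38  1.57  0.    1.19  1.25] gap 0.028
top dock x [-91.5  87.7] y [-32.6  77.4] z med 44.0 slope [-0.001 -0.005] body n 286 y [-21.9  26. ] zmed by y: [(-22, 107.8), (-16, 107.7), (16, 107.3), (22, 106.5)]
side dock x [-90.4  91.3] y [-83.   77.8] z med 45.1 slope [ 0.003 -0.009] body n 505 y [-31.5  25.5] zmed by y: [(-30, 107.6), (-22, 108.0), (-16, 105.5), (16, 108.7), (22, 103.4)]
```

View pics/bside.png

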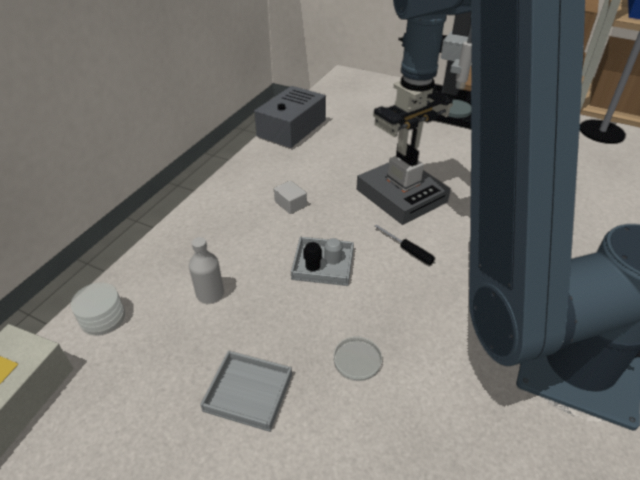

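The side view shows the pack still seated in the dock (~(405,180)) and the open fingers around the rib's top. I will grip again, higher and more gently, so that leaning takes less side force.

carry_out(
  motion=[
    [[0,0,0,0,1],[0,0,0,0,1],[0,0,0,0,1],[0,0,-0.001,0,1],[0,-0.002,-0.002,0,1]],
  ],
  grip_force=8,
)

```text
time_s: 6.5
position: [0.4698, -0.3438, 0.135]
tcp_rot: [0.0, 0.969, -0.247, -0.001]
wrist_force: [-2.0, -6.3, -11.7]
finger_gap: 0.022
grasp_force: 7.9
```

carry_out(
  motion=[
    [[0,-0.002,0,0,1],[0,-0.004,0,0,1],[0,-0.006,0,0,1],[0,-0.008,-0.001,0,1],[0,-0.009,-0.001,0,1]],
  ],
)

```text
time_s: 7.0
position: [0.474, -0.3371, 0.1367]
tcp_rot: [0.001, 0.969, -0.247, -0.001]
wrist_force: [-3.7, -7.9, -8.2]
finger_gap: 0.0228
grasp_force: 7.8
```

```bash
python3 dk.py
```

```text
t 7.0 p [ 0.474  -0.3371  0.1367] yawx -28.64 F tool [0.5 8.7 8.2] q [-0.81  0.38  1.57 -0.    1.19  1.26] gap 0.0228
top dock x [-91.3  88.4] y [-18.5  77.6] z med 44.1 slope [-0.003 -0.004] body n 252 y [-7.  31.5] zmed by y: [(16, 108.1), (22, 106.5), (30, 105.0)]
side dock x [-90.8  90.6] y [-84.6  77.7] z med 45.1 slope [ 0.004 -0.009] body n 512 y [-25.1  31.4] zmed by y: [(-22, 109.8), (-16, 109.1), (16, 118.3), (22, 108.2), (30, 102.4)]
```

carry_out(
  motion=[
    [[0,-0.002,0,0,1],[0,-0.004,0,0,1],[0,-0.005,-0.001,0,1],[0,-0.006,-0.001,0,1],[0,-0.007,-0.001,0,1]],
  ],
)

```text
time_s: 7.6
position: [0.477, -0.3313, 0.1378]
tcp_rot: [0.002, 0.969, -0.247, -0.001]
wrist_force: [-5.1, -8.3, -5.8]
finger_gap: 0.0231
grasp_force: 7.6
```

```bash
python3 dk.py
```

```text
t 7.6 p [ 0.477  -0.3313  0.1378] yawx -28.65 F tool [-0.5  9.7  5.8] q [-0.8   0.38  1.57 -0.    1.19  1.28] gap 0.0231
top dock x [-91.   88.1] y [-9.8 78.2] z med 44.0 slope [-0.004 -0.01 ] body n 219 y [ 1.1 35.2] zmed by y: [(16, 108.4), (22, 106.7), (30, 105.6)]
side dock x [-90.2  90.5] y [-83.7  78.1] z med 45.2 slope [ 0.004 -0.009] body n 496 y [-20.4  35.4] zmed by y: [(-22, 107.2), (-16, 111.8), (16, 116.2), (22, 110.4), (30, 105.0)]
```

carry_out(
  motion=[
    [[0,0.004,0,0,1],[0,0.008,-0.001,0,1],[0,0.012,-0.002,0,1],[0,0.015,-0.002,0,1],[0,0.018,-0.003,0,1]],
  ],
)

```text
time_s: 8.2
position: [0.4701, -0.3436, 0.1408]
tcp_rot: [-0.002, 0.969, -0.247, -0.001]
wrist_force: [3.1, 4.4, -9.7]
finger_gap: 0.0223
grasp_force: 7.9
```

```bash
python3 dk.py
```

```text
t 8.2 p [ 0.4701 -0.3436  0.1408] yawx -28.61 F tool [ 0.6 -5.3  9.7] q [-0.82  0.38  1.56  0.    1.2   1.25] gap 0.0223
top dock x [-91.3  88.2] y [-34.4  77.5] z med 44.1 slope [-0.001 -0.006] body n 312 y [-24.9  26.3] zmed by y: [(-22, 110.4), (-16, 109.5), (16, 109.2), (22, 110.0)]
side dock x [-90.4  90.8] y [-83.9  77.7] z med 45.0 slope [ 0.003 -0.008] body n 536 y [-30.6  26.7] zmed by y: [(-30, 110.9), (-22, 107.9), (-16, 106.6), (16, 111.6), (22, 105.4)]
```

carry_out(
  motion=[
    [[0,0.003,0,0,1],[0,0.006,-0.001,0,1],[0,0.009,-0.001,0,1],[0,0.012,-0.002,0,1],[0,0.014,-0.002,0,1]],
  ],
)

```text
time_s: 8.8
position: [0.4634, -0.356, 0.1429]
tcp_rot: [-0.001, 0.969, -0.247, -0.001]
wrist_force: [3.0, 6.0, -7.8]
finger_gap: 0.0223
grasp_force: 7.8
```

```bash
python3 dk.py
```

```text
t 8.8 p [ 0.4634 -0.356   0.1429] yawx -28.63 F tool [-0.2 -6.7  7.8] q [-0.85  0.38  1.56  0.    1.21  1.22] gap 0.0223
top dock x [-91.5  87.9] y [-62.  77.] z med 44.1 slope [-0.003 -0.003] body n 356 y [-37.5  19.1] zmed by y: [(-30, 110.0), (-22, 110.9), (-16, 111.1), (16, 105.8)]
side dock x [-90.4  90.6] y [-84.1  77.9] z med 45.0 slope [ 0.001 -0.009] body n 566 y [-37.7  18.2] zmed by y: [(-30, 105.1), (-22, 110.9), (-16, 112.4), (16, 103.9)]
```

carry_out(
  motion=[
    [[0,0.002,0,0,1],[0,0.004,0,0,1],[0,0.004,0,0,1],[0,0,0,0,1],[0,-0.004,-0.001,0,1]],
  ],
)

```text
time_s: 9.4
position: [0.4645, -0.3552, 0.1445]
tcp_rot: [0.001, 0.969, -0.247, -0.001]
wrist_force: [-2.0, -3.9, -9.4]
finger_gap: 0.0222
grasp_force: 7.8
```

carry_out(
  motion=[
    [[0,-0.004,0,0,1],[0,-0.007,0,0,1],[0,-0.01,-0.001,0,1],[0,-0.012,-0.001,0,1],[0,-0.014,-0.001,0,1]],
  ],
)

```text
time_s: 9.9
position: [0.4716, -0.3431, 0.1463]
tcp_rot: [0.002, 0.969, -0.247, 0.0]
wrist_force: [-3.6, -5.1, -5.7]
finger_gap: 0.0217
grasp_force: 8.0
```

```bash
python3 dk.py c; python3 -c "
import cv2
i=cv2.imread('pics/cside.png')[100:230,340:470]; cv2.imwrite('pics/cc.png',cv2.resize(i,None,fx=4.5,fy=4.5,interpolation=cv2.INTER_CUBIC))"
```

```text
t 9.9 p [ 0.4716 -0.3431  0.1463] yawx -28.64 F tool [-0.7  6.2  5.7] q [-0.82  0.37  1.56 -0.    1.21  1.25] gap 0.0217
top dock x [-91.4  87.5] y [-31.5  77.4] z med 44.2 slope [-0.001 -0.006] body n 310 y [-20.3  27.3] zmed by y: [(-16, 112.2), (16, 112.2), (22, 111.7), (30, 99.2)]
side dock x [-90.1  90.8] y [-84.   77.8] z med 45.0 slope [ 0.003 -0.009] body n 546 y [-30.3  27.3] zmed by y: [(-30, 110.5), (-22, 111.3), (-16, 109.2), (16, 113.7), (22, 106.5)]
```

View pics/cc.png

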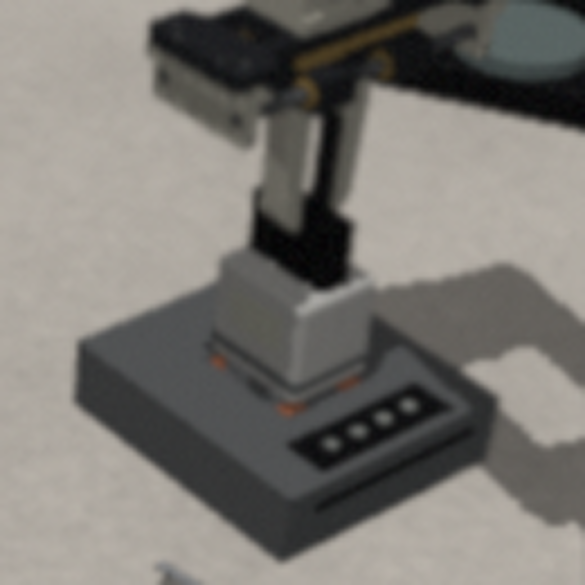

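The crop shows the pack upright and a few mm clear of the dock, with an orange line visible below its body. The fingers have slipped up near the rib's top, so I will grip again lower.

carry_out(
  motion=[
    [[0,0.002,0,0,0.45],[0,0.002,0.003,0,0.45],[0,0.002,0.007,0,0.45],[0,0.002,0.007,0,1],[0,0.002,0.007,0,1]],
  ],
  grip_force=13,
)

```text
time_s: 10.5
position: [0.4711, -0.3432, 0.1384]
tcp_rot: [-0.0, 0.969, -0.247, -0.0]
wrist_force: [-0.6, -1.6, -2.2]
finger_gap: 0.0218
grasp_force: 13.0
```

carry_out(
  motion=[
    [[0,-0.004,-0.001,0,1],[0,-0.008,-0.001,0,1],[0,-0.011,-0.002,0,1],[0,-0.014,-0.002,0,1],[0,-0.017,-0.003,0,1]],
  ],
)

```text
time_s: 11.0
position: [0.4774, -0.3295, 0.1398]
tcp_rot: [0.001, 0.969, -0.247, -0.002]
wrist_force: [-1.7, -6.0, -15.6]
finger_gap: 0.0231
grasp_force: 12.4
```

```bash
python3 dk.py
```

```text
t 11.0 p [ 0.4774 -0.3295  0.1398] yawx -28.65 F tool [ 1.4  6.  15.6] q [-0.79  0.38  1.57 -0.    1.2   1.28] gap 0.0231
top dock x [-91.5  86.9] y [-8.4 79.7] z med 44.2 slope [-0.003 -0.007] body n 220 y [ 2.2 37.6] zmed by y: [(16, 113.0), (22, 111.6), (30, 110.0)]
side dock x [-90.8  90.7] y [-81.8  80.8] z med 45.0 slope [ 0.003 -0.007] body n 530 y [-19.3  39.1] zmed by y: [(-16, 112.0), (16, 113.4), (22, 120.8), (30, 110.8)]
```

carry_out(
  motion=[
    [[0,0.003,0.002,0,1],[0,0.006,0.002,0,1],[0,0.01,0.001,0,1],[0,0.014,0,0,1],[0,0.018,0,0,1]],
  ],
)

```text
time_s: 11.6
position: [0.4714, -0.3423, 0.1417]
tcp_rot: [-0.002, 0.969, -0.247, 0.0]
wrist_force: [2.8, 5.2, -0.7]
finger_gap: 0.022
grasp_force: 13.0
```

```bash
python3 dk.py
```

```text
t 11.6 p [ 0.4714 -0.3423  0.1417] yawx -28.62 F tool [-0.  -5.9  0.7] q [-0.82  0.38  1.56  0.    1.2   1.25] gap 0.022
top dock x [-91.6  86.9] y [-31.9  80.6] z med 44.1 slope [-0.002 -0.003] body n 322 y [-23.3  29. ] zmed by y: [(-22, 112.5), (-16, 113.2), (16, 113.0), (22, 112.7), (30, 103.4)]
side dock x [-90.9  90.8] y [-80.8  80.8] z med 45.0 slope [ 0.002 -0.007] body n 557 y [-28.4  29.2] zmed by y: [(-30, 112.9), (-22, 107.4), (-16, 112.1), (16, 114.8), (22, 111.8), (30, 101.7)]
```

carry_out(
  motion=[
    [[0,0.003,-0.001,0,1],[0,0.006,-0.002,0,1],[0,0.01,-0.003,0,1],[0,0.013,-0.004,0,1],[0,0.015,-0.004,0,1]],
  ],
)

```text
time_s: 12.2
position: [0.4635, -0.3543, 0.1438]
tcp_rot: [-0.003, 0.969, -0.247, -0.001]
wrist_force: [3.4, 6.3, -8.9]
finger_gap: 0.0228
grasp_force: 12.9
```

```bash
python3 dk.py
```

```text
t 12.2 p [ 0.4635 -0.3543  0.1438] yawx -28.62 F tool [ 0.  -7.1  8.9] q [-0.85  0.38  1.55  0.    1.21  1.22] gap 0.0228
top dock x [-91.5  87.7] y [-61.3  79.7] z med 44.0 slope [-0.003 -0.001] body n 366 y [-34.9  20.4] zmed by y: [(-30, 111.1), (-22, 112.2), (-16, 112.2), (16, 112.9), (22, 100.2)]
side dock x [-90.8  90. ] y [-81.2  80.3] z med 44.9 slope [ 0.002 -0.009] body n 577 y [-35.7  21.4] zmed by y: [(-30, 111.2), (-22, 111.8), (-16, 115.9), (16, 107.8), (22, 100.4)]
```

carry_out(
  motion=[
    [[0,0.002,0,0,1],[0,-0.001,0,0,1],[0,-0.006,-0.001,0,1],[0,-0.011,-0.001,0,1],[0,-0.016,-0.002,0,1]],
  ],
)

```text
time_s: 12.8
position: [0.4706, -0.3438, 0.1475]
tcp_rot: [0.001, 0.969, -0.247, -0.0]
wrist_force: [-3.7, -4.4, -12.0]
finger_gap: 0.0219
grasp_force: 13.0
```

carry_out(
  motion=[
    [[0,-0.004,0,0,1],[0,-0.008,-0.001,0,1],[0,-0.012,-0.001,0,1],[0,-0.015,-0.002,0,1],[0,-0.018,-0.002,0,1]],
  ],
)

```text
time_s: 13.3
position: [0.4793, -0.3281, 0.1495]
tcp_rot: [0.001, 0.969, -0.247, -0.0]
wrist_force: [-2.4, -5.6, -11.9]
finger_gap: 0.0221
grasp_force: 12.7
```

```bash
python3 dk.py
```

```text
t 13.3 p [ 0.4793 -0.3281  0.1495] yawx -28.63 F tool [ 0.5  6.  11.9] q [-0.79  0.37  1.56 -0.    1.22  1.28] gap 0.0221
top dock x [-91.7  86. ] y [-8.5 83.9] z med 44.0 slope [-0.003 -0.007] body n 259 y [ 2.5 40. ] zmed by y: [(16, 115.6), (22, 116.2), (30, 115.0)]
side dock x [-90.6  91. ] y [-77.5  83.7] z med 45.0 slope [ 0.002 -0.007] body n 559 y [-16.6  41.2] zmed by y: [(-16, 108.5), (16, 116.6), (22, 123.4), (30, 116.3)]
```

carry_out(
  motion=[
    [[0,0.004,0.001,0,1],[0,0.008,0.001,0,1],[0,0.012,0.001,0,1],[0,0.015,0,0,1],[0,0.017,0,0,1]],
  ],
)

```text
time_s: 13.9
position: [0.4732, -0.3408, 0.151]
tcp_rot: [-0.002, 0.969, -0.247, 0.002]
wrist_force: [3.5, 6.1, -1.7]
finger_gap: 0.0221
grasp_force: 13.0
```

```bash
python3 dk.py
```

```text
t 13.9 p [ 0.4732 -0.3408  0.151 ] yawx -28.62 F tool [ 0.2 -7.   1.7] q [-0.82  0.37  1.55  0.    1.22  1.25] gap 0.0221
top dock x [-91.8  87.2] y [-32.8  83. ] z med 44.1 slope [-0.002 -0.003] body n 357 y [-22.5  31.7] zmed by y: [(-22, 116.6), (-16, 116.7), (16, 117.2), (22, 117.1), (30, 111.0)]
side dock x [-91.4  90.4] y [-78.   84.1] z med 44.9 slope [ 0.003 -0.009] body n 570 y [-25.8  32.2] zmed by y: [(-22, 117.9), (-16, 108.8), (16, 118.6), (22, 117.9), (30, 106.1)]
```

carry_out(
  motion=[
    [[0,-0.002,0,0,0.45],[0,-0.002,0.004,0,0.45],[0,-0.002,0.009,0,0.45],[0,-0.002,0.009,0,1],[0,-0.002,0.009,0,1]],
  ],
  grip_force=13,
)

```text
time_s: 14.5
position: [0.4725, -0.3405, 0.1402]
tcp_rot: [-0.0, 0.969, -0.247, -0.0]
wrist_force: [0.3, 1.5, -2.6]
finger_gap: 0.0218
grasp_force: 13.0
```

carry_out(
  motion=[
    [[0,0.004,-0.001,0,1],[0,0.008,-0.002,0,1],[0,0.012,-0.003,0,1],[0,0.015,-0.004,0,1],[0,0.018,-0.004,0,1]],
  ],
)

```text
time_s: 15.0
position: [0.4634, -0.3534, 0.142]
tcp_rot: [-0.003, 0.969, -0.247, -0.002]
wrist_force: [3.7, 6.8, -9.3]
finger_gap: 0.023
grasp_force: 12.8
```

```bash
python3 dk.py
```

```text
t 15.0 p [ 0.4634 -0.3534  0.142 ] yawx -28.64 F tool [ 0.  -7.7  9.3] q [-0.85  0.38  1.56  0.    1.21  1.22] gap 0.023
top dock x [-92.1  87.3] y [-59.4  80.5] z med 43.9 slope [-0.002 -0.001] body n 363 y [-35.5  21.2] zmed by y: [(-30, 114.9), (-22, 115.3), (-16, 116.2), (16, 117.0), (22, 102.2)]
side dock x [-91.5  90.3] y [-80.1  81.4] z med 45.0 slope [ 0.003 -0.008] body n 594 y [-38.4  21.5] zmed by y: [(-30, 110.6), (-22, 115.6), (-16, 113.5), (16, 111.0), (22, 101.9)]
```

carry_out(
  motion=[
    [[0,0.001,0,0,1],[0,-0.003,0,0,1],[0,-0.008,0,0,1],[0,-0.013,-0.001,0,1],[0,-0.017,-0.002,0,1]],
  ],
)

```text
time_s: 15.6
position: [0.4712, -0.3416, 0.1458]
tcp_rot: [0.0, 0.969, -0.247, -0.001]
wrist_force: [-3.2, -4.3, -14.8]
finger_gap: 0.0219
grasp_force: 13.0
```

carry_out(
  motion=[
    [[0,-0.004,0,0,1],[0,-0.008,0,0,1],[0,-0.011,0,0,1],[0,-0.014,-0.001,0,1],[0,-0.016,-0.001,0,1]],
  ],
)

```text
time_s: 16.1
position: [0.4791, -0.3283, 0.1475]
tcp_rot: [0.001, 0.969, -0.247, -0.0]
wrist_force: [-3.2, -6.0, -13.0]
finger_gap: 0.023
grasp_force: 12.7
```

```bash
python3 dk.py
```

```text
t 16.1 p [ 0.4791 -0.3283  0.1475] yawx -28.63 F tool [ 0.1  6.8 13. ] q [-0.79  0.37  1.56 -0.    1.21  1.28] gap 0.023
top dock x [-91.7  85.6] y [-7.5 84.2] z med 44.1 slope [-0.003 -0.006] body n 254 y [ 2.4 40.5] zmed by y: [(16, 119.5), (22, 119.6), (30, 119.8)]
side dock x [-91.2  89.7] y [-77.8  85. ] z med 45.1 slope [ 0.003 -0.009] body n 576 y [-15.8  40.7] zmed by y: [(-16, 103.9), (16, 117.5), (22, 124.8), (30, 120.0)]
```

carry_out(
  motion=[
    [[0,0.004,0.001,0,1],[0,0.008,0.001,0,1],[0,0.012,0.001,0,1],[0,0.015,0,0,1],[0,0.018,-0.001,0,1]],
  ],
)

```text
time_s: 16.7
position: [0.4722, -0.3417, 0.1492]
tcp_rot: [-0.002, 0.969, -0.247, 0.001]
wrist_force: [3.9, 6.1, -8.9]
finger_gap: 0.022
grasp_force: 13.0
```

carry_out(
  motion=[
    [[0,0.004,-0.001,0,1],[0,0.008,-0.002,0,1],[0,0.011,-0.002,0,1],[0,0.014,-0.003,0,1],[0,0.016,-0.003,0,1]],
  ],
)

```text
time_s: 17.2
position: [0.4643, -0.3549, 0.1511]
tcp_rot: [-0.003, 0.969, -0.247, 0.0]
wrist_force: [4.0, 6.0, -7.7]
finger_gap: 0.0229
grasp_force: 12.9
```

```bash
python3 dk.py
```

```text
t 17.2 p [ 0.4643 -0.3549  0.1511] yawx -28.62 F tool [ 0.6 -7.1  7.8] q [-0.85  0.37  1.55  0.    1.23  1.22] gap 0.0229
top dock x [-91.8  87.4] y [-64.9  84.2] z med 44.0 slope [-0.003 -0.001] body n 396 y [-35.3  23. ] zmed by y: [(-30, 118.5), (-22, 119.8), (-16, 119.5), (16, 123.0), (22, 106.2)]
side dock x [-91.   90.1] y [-76.4  84.7] z med 45.0 slope [ 0.002 -0.007] body n 621 y [-36.7  23.2] zmed by y: [(-30, 115.4), (-22, 112.9), (-16, 118.0), (16, 117.0), (22, 103.4)]
```

carry_out(
  motion=[
    [[0,0.003,0,0,1],[0,0.003,0,0,1],[0,-0.002,0,0,1],[0,-0.007,0,0,1],[0,-0.013,-0.001,0,1]],
  ],
)

```text
time_s: 17.8
position: [0.4697, -0.3475, 0.1537]
tcp_rot: [0.002, 0.969, -0.247, 0.001]
wrist_force: [-3.2, -5.1, -6.1]
finger_gap: 0.022
grasp_force: 12.7
```

```bash
python3 dk.py
```

```text
t 17.8 p [ 0.4697 -0.3475  0.1537] yawx -28.65 F tool [-0.3  6.   6.1] q [-0.83  0.37  1.55 -0.    1.22  1.25] gap 0.022
top dock x [-92.  87.] y [-42.2  84.3] z med 44.2 slope [-0.002 -0.002] body n 387 y [-26.9  27.6] zmed by y: [(-22, 120.9), (-16, 120.1), (16, 124.4), (22, 123.0), (30, 98.0)]
side dock x [-91.1  89.9] y [-76.9  84.7] z med 45.0 slope [ 0.003 -0.007] body n 611 y [-29.9  29.5] zmed by y: [(-30, 120.8), (-22, 114.0), (-16, 117.7), (16, 125.0), (22, 117.2), (30, 103.8)]
```

carry_out(
  motion=[
    [[0,0.002,0,0,0.45],[0,0.002,0.005,0,0.45],[0,0.002,0.01,0,0.45],[0,0.002,0.01,0,1],[0,0.002,0.01,0,1]],
  ],
  grip_force=14,
)

```text
time_s: 18.4
position: [0.469, -0.3469, 0.1422]
tcp_rot: [-0.001, 0.969, -0.247, -0.0]
wrist_force: [2.9, 3.9, -0.8]
finger_gap: 0.0226
grasp_force: 14.0
```

carry_out(
  motion=[
    [[0,-0.005,0,0,1],[0,-0.01,0,0,1],[0,-0.014,-0.001,0,1],[0,-0.018,-0.001,0,1],[0,-0.021,-0.002,0,1]],
  ],
)

```text
time_s: 18.9
position: [0.4772, -0.331, 0.1437]
tcp_rot: [0.002, 0.969, -0.247, -0.001]
wrist_force: [-4.0, -7.1, -9.3]
finger_gap: 0.0229
grasp_force: 13.9
```

```bash
python3 dk.py d;  python3 -c "
import cv2
i=cv2.imread('pics/dside.png')[100:230,340:470]; cv2.imwrite('pics/dc.png',cv2.resize(i,None,fx=4.5,fy=4.5,interpolation=cv2.INTER_CUBIC))"
```

```text
t 18.9 p [ 0.4772 -0.331   0.1437] yawx -28.63 F tool [-0.1  8.1  9.3] q [-0.8   0.37  1.56 -0.    1.2   1.28] gap 0.0229
top dock x [-91.8  85.5] y [-11.3  84.6] z med 44.0 slope [-0.002 -0.003] body n 270 y [ 1.5 38.4] zmed by y: [(16, 120.6), (22, 122.8), (30, 121.1)]
side dock x [-91.1  90.3] y [-76.5  85.3] z med 44.9 slope [ 0.001 -0.008] body n 581 y [-18.   38.9] zmed by y: [(-16, 117.2), (16, 124.3), (22, 124.5), (30, 122.0)]
```

View pics/dc.png

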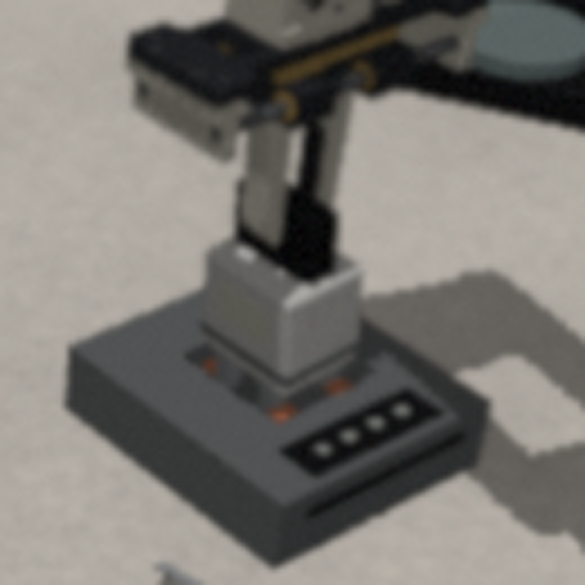

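The crop shows the prongs well exposed and the pack leaning, with the dock flat. I will keep rocking.

carry_out(
  motion=[
    [[0,-0.003,0,0,1],[0,-0.003,0,0,1],[0,0.003,0,0,1],[0,0.008,0,0,1],[0,0.013,-0.001,0,1]],
  ],
)

```text
time_s: 19.5
position: [0.4725, -0.3396, 0.1451]
tcp_rot: [-0.001, 0.969, -0.247, -0.0]
wrist_force: [2.9, 3.8, -5.8]
finger_gap: 0.022
grasp_force: 14.0
```

carry_out(
  motion=[
    [[0,0.004,0,0,1],[0,0.008,-0.001,0,1],[0,0.012,-0.002,0,1],[0,0.016,-0.002,0,1],[0,0.019,-0.003,0,1]],
  ],
)

```text
time_s: 20.0
position: [0.4632, -0.3549, 0.147]
tcp_rot: [-0.003, 0.969, -0.247, -0.001]
wrist_force: [4.7, 5.6, -10.6]
finger_gap: 0.0237
grasp_force: 13.7
```

```bash
python3 dk.py
```

```text
t 20.0 p [ 0.4632 -0.3549  0.147 ] yawx -28.63 F tool [ 1.5 -7.1 10.7] q [-0.85  0.38  1.55  0.    1.22  1.22] gap 0.0237
top dock x [-92.   87.1] y [-63.1  84.2] z med 44.1 slope [-0.003 -0.001] body n 397 y [-35.6  22.8] zmed by y: [(-30, 118.7), (-22, 120.3), (-16, 122.1), (16, 122.5), (22, 104.7)]
side dock x [-91.3  89.8] y [-76.9  84.6] z med 45.1 slope [ 0.003 -0.008] body n 636 y [-38.2  22.5] zmed by y: [(-30, 111.4), (-22, 114.8), (-16, 116.5), (16, 115.3), (22, 102.7)]
```

carry_out(
  motion=[
    [[0,0.002,0,0,1],[0,-0.003,0,0,1],[0,-0.008,-0.001,0,1],[0,-0.013,-0.002,0,1],[0,-0.017,-0.003,0,1]],
  ],
)

```text
time_s: 20.6
position: [0.4719, -0.3434, 0.1523]
tcp_rot: [0.001, 0.969, -0.247, 0.001]
wrist_force: [-0.8, -4.8, -6.0]
finger_gap: 0.0221
grasp_force: 13.9
```

carry_out(
  motion=[
    [[0,-0.004,0,0,1],[0,-0.008,-0.001,0,1],[0,-0.011,-0.001,0,1],[0,-0.014,-0.002,0,1],[0,-0.016,-0.002,0,1]],
  ],
)

```text
time_s: 21.1
position: [0.4795, -0.329, 0.1544]
tcp_rot: [0.001, 0.969, -0.247, 0.0]
wrist_force: [-1.8, -3.5, -0.1]
finger_gap: 0.0225
grasp_force: 14.3
```

```bash
python3 dk.py
```

```text
t 21.1 p [ 0.4795 -0.329   0.1544] yawx -28.62 F tool [0.1 3.9 0.1] q [-0.79  0.36  1.55 -0.    1.23  1.28] gap 0.0225
top dock x [-91.8  85.3] y [-10.8  84.4] z med 44.1 slope [-0.004 -0.007] body n 316 y [ 0.6 42.5] zmed by y: [(16, 122.5), (22, 126.5), (30, 126.8)]
side dock x [-91.2  89.9] y [-76.4  84.7] z med 45.1 slope [ 0.002 -0.008] body n 622 y [-15.8  42.5] zmed by y: [(-16, 113.7), (16, 116.6), (22, 128.4), (30, 127.7)]
```

carry_out(
  motion=[
    [[0,0.004,0,0,1],[0,0.008,-0.001,0,1],[0,0.011,-0.002,0,1],[0,0.014,-0.003,0,1],[0,0.014,-0.004,0,1]],
  ],
)

```text
time_s: 21.7
position: [0.4721, -0.3408, 0.1572]
tcp_rot: [-0.0, 0.969, -0.248, -0.0]
wrist_force: [-0.1, 0.1, -3.5]
finger_gap: 0.0219
grasp_force: 13.9
```

```bash
python3 dk.py
```

```text
t 21.7 p [ 0.4721 -0.3408  0.1572] yawx -28.67 F tool [-0.1 -0.1  3.5] q [-0.82  0.36  1.54  0.    1.24  1.25] gap 0.0219
top dock x [-91.9  86.8] y [-32.8  84.1] z med 44.1 slope [-0.002 -0.004] body n 377 y [-19.2  30.4] zmed by y: [(-16, 120.9), (16, 130.5), (22, 130.5), (30, 117.7)]
side dock x [-90.9  89.5] y [-77.7  84.9] z med 45.1 slope [ 0.003 -0.007] body n 624 y [-27.7  31.2] zmed by y: [(-22, 119.8), (-16, 116.6), (16, 130.4), (22, 128.8), (30, 113.5)]
```

carry_out(
  motion=[
    [[0,0,0,0,1],[0,0,-0.002,0,1],[0,0,-0.006,0,1],[0,0,-0.012,0,1],[0,0,-0.02,0,1]],
  ],
  grip_force=25,
)

```text
time_s: 22.3
position: [0.4725, -0.3407, 0.1781]
tcp_rot: [-0.0, 0.969, -0.247, -0.0]
wrist_force: [0.3, -0.3, -3.8]
finger_gap: 0.0218
grasp_force: 24.9
```

carry_out(
  motion=[
    [[0,0,-0.01,0,1],[0,0,-0.025,0,1],[0,0,-0.035,0,1],[0,0,-0.04,0,1],[0,0,-0.04,0,1]],
  ],
)

```text
time_s: 22.8
position: [0.4729, -0.3412, 0.2187]
tcp_rot: [0.001, 0.969, -0.247, 0.001]
wrist_force: [0.8, -0.4, -3.8]
finger_gap: 0.022
grasp_force: 24.9
```

```bash
python3 dk.py e;  python3 -c "
import cv2
i=cv2.imread('pics/eside.png')[60:220,330:490]; j=cv2.imread('pics/etop.png')[200:360,400:560]; cv2.imwrite('pics/ec.png',cv2.resize(cv2.hconcat([i,j]),None,fx=2.5,fy=2.5,interpolation=cv2.INTER_CUBIC))"
```

```text
t 22.8 p [ 0.4729 -0.3412  0.2187] yawx -28.63 F tool [ 0.9 -0.   3.8] q [-0.82  0.32  1.45  0.    1.37  1.25] gap 0.022
top dock x [-91.9  87.6] y [-54.9  83.9] z med 43.9 slope [-0.002 -0.001] body n 29 y [-9.6 28.3] zmed by y: []
side dock x [-90.8  89.8] y [-77.5  84.7] z med 45.0 slope [ 0.001 -0.006] body n 150 y [-28.2  27.9] zmed by y: [(-22, 111.9), (-16, 116.5), (16, 115.9), (22, 118.4), (30, 134.3)]
```

View pics/ec.png

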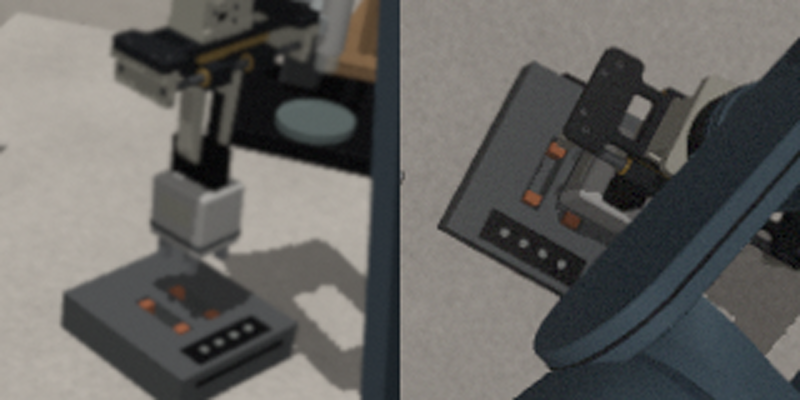

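The crop shows the pack held upright and free, prongs out, with the dock flat on the table. Now to carry it to the tray.

carry_out(
  motion=[
    [[-0.002,-0.005,-0.008,0,1],[-0.008,-0.018,-0.018,0,1],[-0.018,-0.04,-0.03,0,1],[-0.031,-0.07,-0.038,0,1],[-0.045,-0.1,-0.04,0,1]],
  ],
)

```text
time_s: 23.4
position: [0.4815, -0.2299, 0.2595]
tcp_rot: [0.0, 0.969, -0.248, 0.001]
wrist_force: [-0.3, -0.7, -3.2]
finger_gap: 0.0216
grasp_force: 24.9
```

carry_out(
  motion=[
    [[-0.017,-0.038,0,0,1],[-0.034,-0.076,0,0,1],[-0.051,-0.114,0,0,1],[-0.068,-0.152,0,0,1],[-0.085,-0.19,0,0,1]],
  ],
)

```text
time_s: 23.9
position: [0.4969, -0.0213, 0.2587]
tcp_rot: [-0.0, 0.969, -0.247, 0.001]
wrist_force: [1.1, -0.3, -3.3]
finger_gap: 0.0217
grasp_force: 24.9
```

carry_out(
  motion=[
    [[-0.017,-0.038,0,0,1],[-0.034,-0.076,0,0,1],[-0.051,-0.114,0,0,1],[-0.068,-0.152,0,0,1],[-0.085,-0.19,0,0,1]],
  ],
)

```text
time_s: 24.4
position: [0.5129, 0.1862, 0.2587]
tcp_rot: [-0.0, 0.969, -0.247, 0.0]
wrist_force: [0.9, -0.7, -4.2]
finger_gap: 0.022
grasp_force: 24.9
```

carry_out(
  motion=[
    [[-0.015,-0.034,0,-0.1,1],[-0.029,-0.065,0,-0.22,1],[-0.041,-0.092,0,-0.34,1],[-0.05,-0.113,0,-0.46,1],[-0.055,-0.126,0,-0.58,1]],
  ],
)

```text
time_s: 24.9
position: [0.5246, 0.3234, 0.2583]
tcp_rot: [-0.0, 0.998, 0.058, -0.0]
wrist_force: [-0.2, 1.1, -4.3]
finger_gap: 0.022
grasp_force: 24.9
```

```bash
cat > tr.py <<'E'
from st import *
o,R=st(); print("to tray (tool)",np.round(R.T@(np.array([.5268,.3200,.116])-o["position"]),4))
for n in("side","top"):
    c,W=cloud(n); save(c,sys.argv[1]+n+".png")
    P=W.reshape(-1,3); P=P[~np.isnan(P[:,0])]; p=o["position"]
    B=P[(abs(P[:,0]-p[0])<.06)&(abs(P[:,1]-p[1])<.06)&(P[:,2]>p[2]-.13)&(P[:,2]<p[2]-.005)]
    h=np.histogram(B[:,2]-p[2],bins=np.arange(-.13,0,.005)); print(n,dict(zip(np.round(h[1],3).tolist(),h[0].tolist())))
E
python3 tr.py f; python3 -c "
import cv2
i=cv2.imread('pics/fside.png')[200:480,140:420]; cv2.imwrite('pics/fc.png',cv2.resize(i,None,fx=2.1,fy=2.1,interpolation=cv2.INTER_CUBIC))"
```

```text
t 24.9 p [0.5246 0.3234 0.2583] yawx 6.6 F tool [-0.1 -1.1  4.3] q [0.37 0.36 1.3  0.   1.48 1.83] gap 0.022
to tray (tool) [0.0018 0.0037 0.1423]
side {-0.13: 0, -0.125: 0, -0.12: 0, -0.115: 7, -0.11: 34, -0.105: 35, -0.1: 25, -0.095: 29, -0.09: 24, -0.085: 91, -0.08: 110, -0.075: 132, -0.07: 113, -0.065: 107, -0.06: 110, -0.055: 128, -0.05: 121, -0.045: 139, -0.04: 132, -0.035: 147, -0.03: 559, -0.025: 213, -0.02: 88, -0.015: 75, -0.01: 56}
top {-0.13: 0, -0.125: 0, -0.12: 0, -0.115: 2, -0.11: 8, -0.105: 5, -0.1: 5, -0.095: 1, -0.09: 4, -0.085: 15, -0.08: 12, -0.075: 37, -0.07: 21, -0.065: 24, -0.06: 23, -0.055: 28, -0.05: 23, -0.045: 22, -0.04: 30, -0.035: 27, -0.03: 108, -0.025: 118, -0.02: 13, -0.015: 23, -0.01: 21}
```

View pics/fc.png

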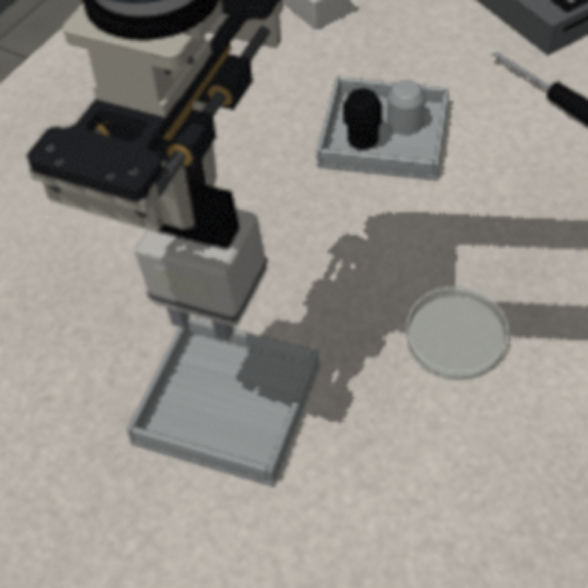

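The crop shows the pack hanging upright over the empty tray, with the other tray and the dish well clear. Lowering it.

carry_out(
  motion=[
    [[0,0.001,0.015,-0.02,1],[0.002,0.004,0.045,-0.05,1],[0.002,0.004,0.08,-0.05,1],[0.002,0.004,0.105,-0.05,1],[0.002,0.004,0.115,-0.05,1]],
  ],
)

```text
time_s: 25.5
position: [0.5262, 0.3154, 0.1402]
tcp_rot: [0.001, 0.997, 0.078, -0.003]
wrist_force: [-0.3, -0.5, -4.0]
finger_gap: 0.022
grasp_force: 24.9
```

carry_out(
  motion=[
    [[0,0,0.005,0,1],[0,0,0.01,0,1],[0,0,0.014,0,1],[0,0,0.017,0,1],[0,0,0.019,0,1]],
  ],
)

```text
time_s: 26.0
position: [0.5287, 0.3168, 0.1241]
tcp_rot: [-0.0, 0.997, 0.08, 0.0]
wrist_force: [-0.7, 0.7, -3.8]
finger_gap: 0.0216
grasp_force: 24.9
```

```bash
python3 st.py
```

```text
t 26.0 p [0.5287 0.3168 0.1241] yawx 9.16 F tool [-0.6 -0.8  3.8] q [0.36 0.45 1.5  0.   1.19 1.77] gap 0.0216
to rib (tool) [-0.1607  0.6407 -0.0052]
```

carry_out(
  motion=[
    [[0,0,0.001,0,1],[0,0,0.002,0,1],[0,0,0.003,0,1],[0,0,0.004,0,1],[0,0,0.005,0,1]],
  ],
)

```text
time_s: 26.5
position: [0.5284, 0.3168, 0.1186]
tcp_rot: [-0.0, 0.997, 0.08, 0.0]
wrist_force: [-0.0, 0.2, -4.1]
finger_gap: 0.0219
grasp_force: 24.9
```

carry_out(
  motion=[
    [[0,0,0.001,0,1],[0,0,0.002,0,1],[0,0,0.002,0,1],[0,0,0.003,0,1],[0,0,0.003,0,1]],
  ],
)

```text
time_s: 27.0
position: [0.5291, 0.3168, 0.1174]
tcp_rot: [-0.0, 0.997, 0.08, 0.001]
wrist_force: [-2.8, -2.0, 7.4]
finger_gap: 0.0217
grasp_force: 25.0
```

carry_out(
  motion=[
    [[0,0,-0.001,0,1],[0,0,-0.002,0,1],[0,0,-0.002,0,1],[0,0,-0.002,0,1],[0,0,-0.002,0,1]],
  ],
  grip_force=6,
)

```text
time_s: 27.5
position: [0.5283, 0.3167, 0.1175]
tcp_rot: [0.0, 0.997, 0.08, -0.0]
wrist_force: [-0.5, -0.7, 0.1]
finger_gap: 0.0216
grasp_force: 6.0
```

carry_out(
  motion=[
    [[0,0,0,0,0.45],[0,0,0,0,0.3],[0,0,0,0,0.1],[0,0,0,0,0],[0,0,0,0,0]],
  ],
)

```text
time_s: 28.0
position: [0.5284, 0.3168, 0.1177]
tcp_rot: [-0.0, 0.997, 0.08, 0.0]
wrist_force: [-0.3, 0.2, -0.1]
finger_gap: 0.0455
grasp_force: 0.0
```

carry_out(
  motion=[
    [[0,0,-0.005,0,0],[0,0,-0.02,0,0],[0,0,-0.045,0,0],[0,0,-0.075,0,0],[0,0,-0.1,0,0]],
  ],
)

```text
time_s: 28.5
position: [0.5286, 0.3168, 0.2196]
tcp_rot: [-0.0, 0.997, 0.08, 0.001]
wrist_force: [0.4, 0.3, -0.3]
finger_gap: 0.0468
grasp_force: 0.0
```

carry_out(
  motion=[
    [[0.01,0.02,-0.02,0,0],[0,0.06,-0.03,0,0],[0,0.1,-0.03,0,0],[0,0.14,-0.03,0,0],[0,0.16,-0.03,0,0]],
  ],
)

```text
time_s: 29.0
position: [0.5543, 0.1559, 0.2484]
tcp_rot: [0.001, 0.997, 0.079, 0.001]
wrist_force: [0.5, 0.1, -0.8]
finger_gap: 0.0467
grasp_force: 0.0
```

```bash
python3 dk.py g
python3 - <<'E'
from h import *
for n in("side","top"):
    c,W=cloud(n); P=W.reshape(-1,3); P=P[~np.isnan(P[:,0])]
    P=P[(abs(P[:,0]-.527)<.09)&(abs(P[:,1]-.32)<.09)]
    for a,b in((.015,.035),(.088,.105),(.122,.15)):
        Q=P[(P[:,2]>a)&(P[:,2]<b)]
        if len(Q)>5: r=cv2.minAreaRect((Q[:,:2]*1000).astype(np.float32)); print(n,a,len(Q),np.round(r[0],1),np.round(r[1],1),round(r[2],1),round(float(np.median(Q[:,2])),4))
E
```

```text
t 29.0 p [0.5543 0.1559 0.2484] yawx 9.05 F tool [ 0.5 -0.1  0.8] q [ 0.08  0.29  1.42 -0.    1.43  1.49] gap 0.0467
top dock x [-91.3  88.1] y [-75.3  83.8] z med 43.8 slope [-0.003  0.   ] body n 0 y  zmed by y: []
side dock x [-90.9  90.1] y [-77.6  84.7] z med 45.0 slope [ 0.001 -0.007] body n 0 y  zmed by y: []
side 0.015 1010 [526.9 319.3] [125.3 117.4] 8.9 0.0239
side 0.088 658 [523.3 315. ] [68.4 55.3] 9.7 0.0912
side 0.122 508 [524.4 315. ] [60.6 23.1] 9.2 0.1302
top 0.015 249 [524.4 332.7] [126.4  89.9] 8.4 0.0236
top 0.088 304 [520.3 314.8] [62.8 56.6] 9.7 0.0909
top 0.122 219 [518.3 315. ] [48.9 23.3] 10.5 0.13
```

View pics/gside.png

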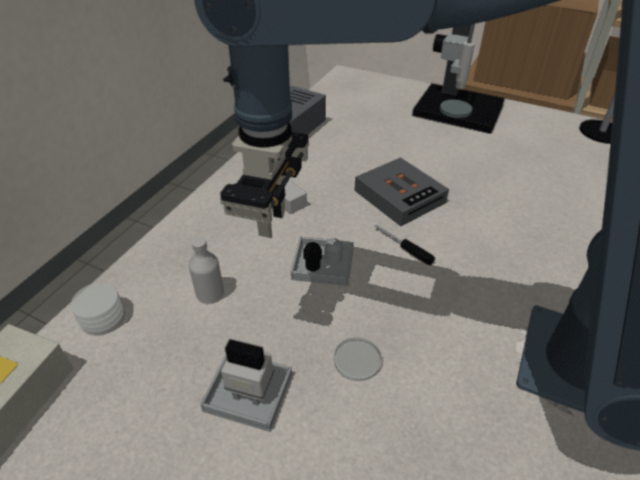

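The picture shows the pack standing upright in the empty tray (~(247,370)). The dock is flat with empty wells at (402,188), and everything else is where it was. Handing in.

```bash
python3 -c "
from cell import finish_job
print(finish_job())"
```

```text
the job is handed in; nothing more can be done
None
```

The pack was rocked free and now stands upright on its prongs in the empty tray; the dock stayed flat but ended about 4 mm from its starting place (it slid a few millimetres each way during the rocking), and I saw nothing else moved.

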